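# Clamp the glued mixer cheek in the bar-clamp press

## Task

A new wooden end cheek for the mixer has just been glued up from two boards and lies on the press board. Slide the clamp's upper jaw down its bar until the screw pad bears on the upper board and the jaw tilts and binds on the bar, then screw the handle clockwise until the boards are firmly clamped. Keep the two boards flush and where they lie, and let go of the clamp at the end.

Things in the scene. Friction and masses are not known exactly. Their poses are not given: they have to be found in the camera images.
- press: The press, fixed on the worktop: plywood board 300 mm (its x) by 220 mm (y), 18 mm thick. Origin: centre of its underside; z up. An upright flat steel bar, 24 mm (x) by 10 mm (y), is bolted to it at x = +100 mm, y = 0; bar top 260 mm above the origin. The clamp's jaw arm reaches from the bar towards -x; the screw's upright axis is at x = -50 mm, y = 0.
- jaw (a joint): Slide of the grey iron upper jaw (collar, arm, screw) down the bar, m: 0 at the top, growing downwards, range 0 to 0.115; the arm's flat top stands 214 mm minus this above the press's origin. It stays where it is left and slides down with 3 to 10 N. Its collar has some play: pressed up at the screw, the arm tilts 0.01 to 0.04 rad (screw end up) and the collar bites on the toothed bar.
- jaw_push (a point): Point on the arm's flat top, 72 mm from the bar's axis, 78 mm from the screw's: a good place to push the jaw down. Once the pad has met the work, 15 to 20 N more here makes the bar end sink 2 to 4 mm further, so the jaw tilts and binds. The arm is 24 mm wide (along the press's y), bare from 26 to 132 mm from the bar's axis; the collar stands 21 mm above it.
- spindle: The clamp's screw with its pad and handle, carried by the jaw. Origin on the screw's axis at the arm's mid height, 14 mm below the arm's top; z up along the screw. The pad's round black face, 34 mm across, lies 45 mm below this origin.
- handle (a joint): Turn of the screw's handle, rad, growing clockwise seen from above (tightening), 0 to 15; one turn lowers screw, pad and handle 6 mm. It stays where it is left and turns with 0.2 to 0.4 Nm. With the jaw bound (pad load then some 8 N), half a turn gives about 30 N, three quarters of a turn about 60 N, which is firm; if the jaw is not yet bound, up to half a turn more is needed.
- handle_top (a point): Centre of the handle's top end. The handle is an upright wooden grip on the screw's axis, 26 to 32 mm across and 77 mm long below this point; nothing stands within 100 mm of it at that height but the bar, 150 mm away.
- board_lower: Lower board of the cheek, wood, 96 mm (x) by 180 mm (y) by 15 mm, one corner (at +x, +y) cut off slanting. Origin: centre of its underside. It lies loose on the press board.
- board_upper: Upper board of the cheek, same shape and size, lying flush on the lower one. Origin: centre of its underside. Its top, 48 mm above the press's origin, is where the pad must bear; the screw's axis is within 15 mm of its centre.

How it is judged:
On the way:
1. the jaw has been slid down until the screw's pad bears on the upper board (contact force between spindle and board_upper above 2 N), for 0.2 s.
At the end, for the whole second after the job is handed in: The clamp holds by itself: its pad presses on the upper board with more than 35 N, the two boards are flush (within 4 mm and 0.04 rad of each other) and each lies within 15 mm of where it lay (contact force between spindle and board_upper above 35 N and horizontal distance between board_lower and board_upper below 0.004 m and angle between the x axis of board_lower and the x axis of board_upper, either way round below 0.04 rad and distance of each of board_lower, board_upper from where it was at the start of the episode below 0.015 m); the robot touches nothing.
It also fails if it takes over 54 s, if anything falls off the work surface, if the arm or the gripper's body presses on something with over 40 N, if the wrist force passes 120 N, or if a joint passes its speed limit or range.

## Robot

A 7-joint arm with a two-finger parallel gripper is mounted at the origin on a cart in front of the work surface, level with it; the furniture and walls round the work are solid. World frame = base frame: x ahead of the robot, y to its left, z up, the work surface at z = 0. Lengths are in m, angles in rad, forces in N, time in s.
With the tool pointing down it reaches from about 0.425 to 0.825 m from the base axis. Payload 3.6 kg.
Tool frame: the origin (TCP) lies midway between the tips of the shut fingers; the grasp point (between the pads) lies 19 mm behind it; z points along the fingers, y is the line along which they close (so a half turn about z gives the same grasp; the last joint's range is limited). The gripper opens to 93 mm and grips with 3 to 60 N. Pads are 15 mm wide; open, the fingers measure 128 mm over their backs; the gripper's body (75 mm by 188 mm) begins 65 mm behind the grasp point.
Start: joints at [1.202, 0.615, -0.013, 1.423, 0.008, 1.103, -0.04], TCP at [0.218, -0.612, 0.186] pointing down, gripper open.
Joint ranges: [-3.12, 3.12], [-0.3, 2.06], [-1.34, 1.32], [0.26, 2.42], [-1.36, 4.5], [0.01, 1.98], [-2.84, 2.84]. Speed limits (rad/s): [2.79, 2.79, 3.14, 3.14, 3.14, 3.14, 3.14].

## Interface

Orientations are given as a unit quaternion [x, y, z, w].
In Python, from bench import telemetry, cams, robot, recognise, pinpoint gives the robot as it stands. The module is installed in compiled form; this text tells all that it offers.
- The arm moves only by the tool drive_tool, never from a script. Its argument "steps" is a list of rows, each a list of 5 numbers: the finger opening in mm, from 0 to 93, then the shift along the tool's x, y, z normalised to -1 to 1, where 1 is 0.1 m, then the turn about the tool's z normalised to -1 to 1, where 1 is 0.12 rad. In form: [[claw, tx, ty, tz, roll], ...]. A call has 1 to 5 rows; each row shifts and turns the commanded pose from where the row before left it, along the tool's axes as they then stand; what a row does not reach is not made up. A row lasts 1/12 s, in which the tool goes at most 41.7 mm and 7.16 degrees, less where a joint would pass 70% of its speed; a pose out of reach is approached as far as the arm can. A call with a number of a shift or a turn outside -1 to 1 is refused whole. A call with a gripper value outside its range is refused whole. The fingers move at their own pace and stop on an object; "squeeze" is the grip in N (left out, the last holds). Time passes only in rows, so rows that do not move let the fingers close. It gives the time, the measured TCP pose, the force, the opening and the grip force at its end, in the units of the state.
- telemetry.sense(): the state, without advancing time (a new reading comes with each control period).
- cams.snapshot(name): name is "scene" or "side" or "wrist"; returns a dict with "img" (400x640x3 uint8, blue, green, red), "intrinsics" (3x3 intrinsics, pixels), "R" (3x3) and "t" (3): a world point X has camera coordinates R X + t; the wrist camera has in their place "T_tool_cam" (4x4, takes a point from camera to tool coordinates, whose origin is the TCP and whose axes are the flange's). Camera axes: x right, y down, z forward; pixel columns grow to the right and rows downward; lengths in m; the calibration is good to about 2 mm. A picture is of the moment at which its call begins: read the wrist's pose just before it. There is no depth.
- robot.close_job(): hands the job in; it is judged then, once.
Trained networks look in a picture, given as the dict that the camera call returned (one of the last four; its "shot" number tells which), for a name from the list of things; names that differ only in an ending like _2 or _b are one class to them, and where a whole thing is asked for, a point or a joint stands for the part that bears it (a point fixed in the world has none). Each returns a list of dicts, best first, with "conf" (0 to 1); they miss things now and then, are a little off and sometimes report something else, mostly with a low value. They report only what shows in the picture. A call takes as long as a camera call.
- recognise(picture, name): "rect" ([centre column, centre row, width, height] in pixels, round what is visible of it).
- pinpoint(picture, name): "pixel" ([column, row] in pixels: a listed point, or the origin of a listed thing).
The state is a dict: "time": time; "joint_pos": joint angles; "dq": joint speeds; "effort": joint torques, N m; "eef_pos": TCP position; "eef_rot": TCP orientation; "ft_force": force on the tool from outside, world axes, zero at the start; "wrist_torque": the same for the moment, N m; "finger_gap": opening from 0.0 (shut) to 1.0 (fully open); "grasp_force": force on a finger pad.
Only numpy, scipy, OpenCV 4.12 (cv2) and the standard library are available. Lean on these libraries where they do the work, as an engineer would, in place of code of your own. Each camera call takes 0.05 s, during which the arm holds its last target. There are 200 camera calls.

## Working session

There is one attempt and no reset: what is moved stays moved. The work goes in short steps, Python scripts to look and compute and a tool call to move; the robot and the scene stay as the last step left them, time stands still between calls to the robot, and variables do not carry over. Pictures are saved under pics/ and viewed, at most 10 in all, crops included, and the job is handed in when it is done.

Besides the shell and the picture viewer there is one more tool, called as name([rows], argument=value, ...), one row to a line, values as JSON. drive_tool: Moves the arm, as the interface text tells. Its arguments: {"type":"object","properties":{"steps":{"type":"array"},"squeeze":{"type":"number"}},"required":["steps"]}

```bash
mkdir -p pics
cat > h.py <<'E'
import numpy as np, cv2
from bench import telemetry, cams, robot, recognise, pinpoint
def tri(obs):
    A=[];b=[]
    for s,p in obs:
        P=s["intrinsics"]@np.c_[s["R"],s["t"]]
        for i in (0,1):
            r=p[i]*P[2]-P[i]; A.append(r[:3]); b.append(-r[3])
    X=np.linalg.lstsq(np.array(A),np.array(b),rcond=None)[0]
    return X
def proj(s,X):
    c=s["R"]@X+s["t"]; q=s["intrinsics"]@c; return q[:2]/q[2]
E
python3 - <<'E'
from h import *
a=cams.snapshot("scene"); b=cams.snapshot("side")
s=telemetry.sense(); print(s)
cv2.imwrite("pics/a.png",a["img"]); cv2.imwrite("pics/b.png",b["img"])
for s in (a,b): print(-np.asarray(s["R"]).T@s["t"])
for n in ["press","jaw_push","handle_top","spindle","board_lower","board_upper"]:
    pa=pinpoint(a,n); pb=pinpoint(b,n)
    print(n,[(np.round(p["pixel"]),round(p["conf"],2)) for p in pa[:2]],[(np.round(p["pixel"]),round(p["conf"],2)) for p in pb[:2]])
    if pa and pb:
        X=tri([(a,pa[0]["pixel"]),(b,pb[0]["pixel"])]); print(X.round(4), (proj(a,X)-pa[0]["pixel"]).round(1),(proj(b,X)-pb[0]["pixel"]).round(1))
E
```

```text
{'time': 0.1, 'joint_pos': array([ 1.20148785,  0.61581044, -0.01263137,  1.42471371,  0.0081349 ,
        1.10335771, -0.04037989]), 'dq': array([-0.00111757, -0.00140025,  0.00066042, -0.00340628, -0.00024047,
       -0.00128605,  0.00051594]), 'effort': array([ 8.44559800e-04, -4.60043335e+01,  2.09761821e-01, -1.66246140e+01,
       -6.12375000e-02,  1.69060630e-02,  8.52710014e-05]), 'eef_pos': array([ 0.21823939, -0.61145933,  0.18531312]), 'eef_rot': array([ 9.85335941e-01,  1.70621893e-01, -2.14754206e-04, -1.09844383e-03]), 'ft_force': array([-0.40707676,  0.1158216 , -0.41005272]), 'wrist_torque': array([-0.04096624,  0.02061609, -0.00384201]), 'grasp_force': 0.0, 'finger_gap': 0.9938220869785624}
[0.13469646 0.73341374 0.80126596]
[ 0.47043743 -0.6348547   0.50744588]
press [(array([357., 285.]), 0.86)] [(array([288., 308.]), 0.65)]
[ 0.5085  0.1032 -0.0034] [-0.2 -0.1] [-0.3  0.2]
jaw_push [(array([342., 219.]), 0.9)] [(array([304., 228.]), 0.72)]
[0.548 0.117 0.177] [-0.4 -0.4] [-0.7  0.4]
handle_top [(array([390., 183.]), 0.79)] [(array([256., 187.]), 0.77), (array([306., 228.]), 0.65)]
[0.4638 0.0863 0.2843] [1.6 1.2] [ 2.6 -1.4]
spindle [(array([380., 228.]), 0.84)] [(array([267., 241.]), 0.77)]
[0.4752 0.0871 0.1694] [0.7 0.5] [ 1.1 -0.5]
board_lower [] []
board_upper [(array([379., 280.]), 0.55)] [(array([268., 300.]), 0.81)]
[0.4648 0.0889 0.0305] [-0.6 -0.3] [-0.9  0.4]
```

View pics/a.png

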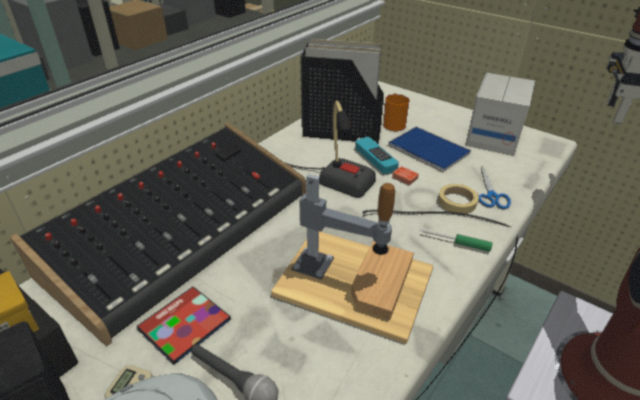

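View pics/b.png

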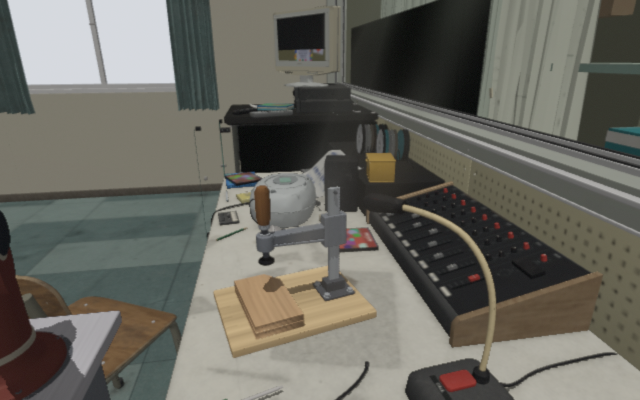

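Scene: clamp jaw arm runs from the bar (312,215) to the screw (380,230), with the handle at (387,185–220) above it. Side: handle is at (263,187–222), pad at (267,260). A gooseneck lamp stands in the approach area: head at about (340,118) in scene and (385,202) in side. I'm checking the lamp's and box's places before moving.

Run:
```python
from h import *
a=cams.snapshot("scene"); b=cams.snapshot("side")
def ray(s,p,z):
    c=-s["R"].T@s["t"]; d=s["R"].T@np.linalg.inv(s["intrinsics"])@np.array([*p,1.]); return (c+d*(z-c[2])/d[2]).round(3)
for n,pa,pb in [("lampbase",(352,171),(460,382)),("lamphead",(342,118),(385,202)),("goosetop",(337,103),(410,206)),("handletop",(387,184),(263,187)),("handlebottom",(385,221),(263,222)),("pad",(380,247),(267,261)),("bartop",(314,175),(334,189)),("barbase",(313,262),(335,288))]:
    X=tri([(a,pa),(b,pb)]); print(n,X.round(3),(proj(a,X)-pa).round(1),(proj(b,X)-pb).round(1))
print("box base corners",ray(a,(470,145),0),ray(a,(518,158),0),"folder",ray(a,(378,140),0),"mug",ray(a,(396,130),0))
for n in ["handle_top","jaw_push"]:
  pa=pinpoint(a,n); pb=pinpoint(b,n)
  X=tri([(a,pa[0]["pixel"]),(b,pb[0]["pixel"])]); print(n,X.round(4))
cv2.imwrite("pics/c.png",cv2.resize(a["img"][80:240,280:540],None,fx=3,fy=3))
```

```text
lampbase [ 0.742 -0.205  0.042] [-1.2 -1.2] [-3.7  2.8]
lamphead [ 0.67  -0.049  0.29 ] [0.8 1.2] [ 2. -2.]
goosetop [ 0.704 -0.082  0.299] [1.9 2.9] [ 4.9 -5.5]
handletop [0.472 0.088 0.281] [0.1 0.1] [ 0.2 -0.1]
handlebottom [0.464 0.098 0.204] [-1.  -0.7] [-1.5  0.7]
pad [0.471 0.089 0.124] [0.1 0.1] [ 0.2 -0.1]
bartop [0.615 0.122 0.258] [0.2 0.2] [ 0.3 -0.3]
barbase [0.616 0.126 0.021] [-0.4 -0.3] [-0.6  0.4]
box base corners [ 0.558 -0.606  0.   ] [ 0.411 -0.626  0.   ] folder [ 0.804 -0.451  0.   ] mug [ 0.791 -0.543  0.   ]Traceback (most recent call last):
  File "<stdin>", line 10, in <module>
IndexError: list index out of range
```

drive_tool([
  [0,0.27,-0.29,-0.08,0],
  [0,0.27,-0.29,-0.08,0],
  [0,0.27,-0.29,-0.08,0],
  [0,0.27,-0.29,-0.08,0],
  [0,0.27,-0.29,-0.08,0],
])

```text
time: 1.32
eef_pos: [0.2974, -0.4285, 0.2268]
eef_rot: [0.985, 0.17, 0.0, 0.0]
ft_force: [0.4, -0.7, -0.1]
finger_gap: 0.692
grasp_force: 0.0
```

drive_tool([
  [0,0.27,-0.29,-0.08,0],
  [0,0.27,-0.29,-0.08,0],
  [0,0.27,-0.29,-0.08,0],
  [0,0.27,-0.29,-0.08,0],
  [0,0.27,-0.29,-0.08,0],
])

```text
time: 1.73
eef_pos: [0.3757, -0.2464, 0.2672]
eef_rot: [0.985, 0.171, 0.0, 0.0]
ft_force: [1.2, 0.2, -0.2]
finger_gap: 0.331
grasp_force: 0.0
```

drive_tool([
  [0,0.27,-0.29,-0.08,0],
  [0,0.27,-0.29,-0.08,0],
  [0,0.27,-0.29,-0.08,0],
  [0,0.27,-0.29,-0.08,0],
  [0,0.1,-0.1,0,0],
])

```text
time: 2.15
eef_pos: [0.4469, -0.0831, 0.3004]
eef_rot: [0.985, 0.175, 0.003, -0.001]
ft_force: [0.6, -0.4, -0.6]
finger_gap: 0.011
grasp_force: 0.0
```

```bash
cat >> h.py <<'E'
from scipy.spatial.transform import Rotation as Ro
def wrist():
    s=telemetry.sense(); w=cams.snapshot("wrist")
    T=np.eye(4); T[:3,:3]=Ro.from_quat(s["eef_rot"]).as_matrix(); T[:3,3]=s["eef_pos"]
    C=np.linalg.inv(T@w["T_tool_cam"]); w["R"]=C[:3,:3]; w["t"]=C[:3,3]; return w
def ray(s,p,z):
    c=-s["R"].T@s["t"]; d=s["R"].T@np.linalg.inv(s["intrinsics"])@np.array([*p,1.]); return (c+d*(z-c[2])/d[2]).round(4)
E
python3 - <<'E'
from h import *
w=wrist(); cv2.imwrite("pics/w1.png",w["img"]); print(telemetry.sense()["joint_pos"].round(2), (-w["R"].T@w["t"]).round(3), telemetry.sense()["eef_pos"])
for n,z in [("handle_top",.282),("jaw_push",.183),("spindle",.169),("board_upper",.033),("press",0)]:
    for p in pinpoint(w,n)[:2]: print(n,np.round(p["pixel"]),round(p["conf"],2),ray(w,p["pixel"],z))
E
```

```text
[ 0.33  0.21 -0.24  1.76  0.05  1.17 -1.14] [ 0.518 -0.057  0.5  ] [ 0.44697394 -0.0825615   0.29964709]
handle_top [ 66. 105.] 0.86 [0.4677 0.092  0.282 ]
jaw_push [140.  13.] 0.69 [0.5437 0.1115 0.183 ]
spindle [146. 109.] 0.82 [0.4648 0.0953 0.169 ]
board_upper [204. 112.] 0.96 [0.4656 0.0828 0.033 ]
board_upper [206.  72.] 0.22 [0.5175 0.0937 0.033 ]
```

View pics/w1.png

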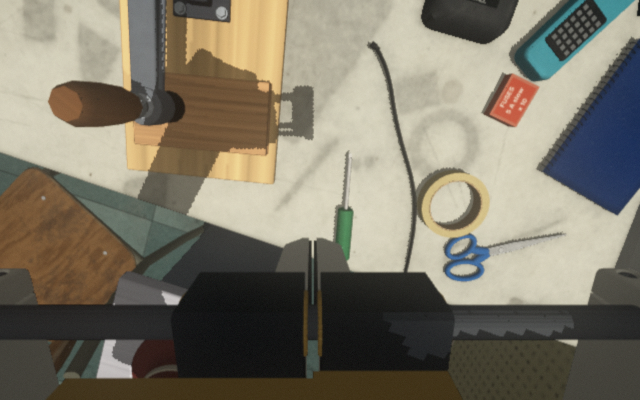

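Wrist view: handle top is at (65,105), the arm runs straight up at column ~150, and the board is beneath at (200,115). The tool's x axis is nearly parallel to the arm. Moving over jaw_push at about (0.545, 0.112).

drive_tool([
  [0,0.26,-0.25,0,0],
  [0,0.26,-0.25,0,0],
  [0,0.26,-0.25,0,0],
  [0,0.26,-0.25,0,0],
  [0,0.26,-0.25,0,0],
])

```text
time: 2.87
eef_pos: [0.5251, 0.0706, 0.2982]
eef_rot: [0.986, 0.168, -0.0, 0.001]
ft_force: [0.7, -0.7, -0.1]
finger_gap: 0.003
grasp_force: 0.0
```

drive_tool([
  [0,0.26,-0.25,0,0.4],
  [0,0,0,0,0],
  [0,0,0,0,0],
])

```text
time: 3.12
eef_pos: [0.5407, 0.1042, 0.2975]
eef_rot: [0.989, 0.148, -0.001, -0.0]
ft_force: [-0.2, -1.1, 0.7]
finger_gap: 0.004
grasp_force: 0.0
```

Run:
```python
from h import *
s=telemetry.sense(); print(s["eef_pos"].round(4), s["joint_pos"].round(2))
a=cams.snapshot("scene"); b=cams.snapshot("side"); w=wrist()
cv2.imwrite("pics/d.png",np.hstack([a["img"][100:320,240:460],b["img"][120:340,190:410]])); 
cv2.imwrite("pics/w2.png",w["img"])
for n,z in [("handle_top",.282),("jaw_push",.183),("spindle",.169)]:
  for c in (a,b,w): print(n,[(np.round(p["pixel"]),round(p["conf"],2),ray(c,p["pixel"],z)) for p in pinpoint(c,n)[:1]])
```

```text
[0.5407 0.1042 0.2975] [-0.02  0.38 -0.31  1.52  0.12  1.25 -1.62]
handle_top [(array([386., 184.]), 0.76, array([0.4721, 0.0896, 0.282 ]))]
handle_top [(array([260., 189.]), 0.62, array([0.4666, 0.0705, 0.282 ]))]
handle_top []
jaw_push [(array([343., 219.]), 0.81, array([0.5431, 0.1208, 0.183 ]))]
jaw_push [(array([304., 228.]), 0.81, array([0.5492, 0.1047, 0.183 ]))]
jaw_push [(array([303., 184.]), 0.8, array([0.5443, 0.1112, 0.183 ]))]
spindle [(array([383., 232.]), 0.83, array([0.4664, 0.0903, 0.169 ]))]
spindle [(array([266., 241.]), 0.75, array([0.4715, 0.088 , 0.169 ]))]
spindle []
```

View pics/d.png

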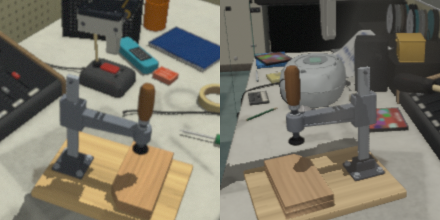

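Both views show the arm clear and the fingers above it; the handle is upright at the arm's end and the pad well above the board. Trimming sideways a little and descending.

drive_tool([
  [0,0.06,-0.06,0,0],
  [0,0,0,0.3,0],
  [0,0,0,0.3,0],
  [0,0,0,0.3,0],
  [0,0,0,0.05,0],
])

```text
time: 4.13
eef_pos: [0.5412, 0.1108, 0.1985]
eef_rot: [0.989, 0.147, -0.005, 0.0]
ft_force: [-0.2, -0.5, -0.7]
finger_gap: 0.002
grasp_force: 0.0
```

drive_tool([
  [0,0,0,0.08,0],
  [0,0,0,0.08,0],
  [0,0,0,0.06,0],
  [0,0,0,0,0],
])

```text
time: 4.47
eef_pos: [0.5447, 0.1114, 0.1813]
eef_rot: [0.989, 0.147, -0.0, -0.0]
ft_force: [-0.5, -0.3, -0.1]
finger_gap: 0.008
grasp_force: 0.0
```

drive_tool([
  [0,0,0,0.1,0],
  [0,0,0,0.1,0],
  [0,0,0,0.1,0],
  [0,0,0,0.1,0],
  [0,0,0,0,0],
])

```text
time: 4.88
eef_pos: [0.5435, 0.1109, 0.1393]
eef_rot: [0.989, 0.147, -0.002, 0.0]
ft_force: [0.6, -0.1, -0.4]
finger_gap: 0.008
grasp_force: 0.0
```

No sliding force at z=0.139, although the arm top should be near 0.18. I need to look.

Run:
```python
from h import *
s=telemetry.sense(); print(s["eef_pos"].round(4), s["ft_force"].round(2))
a=cams.snapshot("scene"); b=cams.snapshot("side")
cv2.imwrite("pics/e.png",cv2.resize(np.hstack([a["img"][120:320,240:440],b["img"][120:320,210:410]]),None,fx=2,fy=2)); 
for n in ("jaw_push","handle_top","spindle"):
  for c in (a,b): print(n,[(np.round(p["pixel"]),round(p["conf"],2)) for p in pinpoint(c,n)[:1]])
```

```text
[0.5435 0.1109 0.1393] [ 0.59 -0.08 -0.44]
jaw_push [(array([346., 224.]), 0.55)]
jaw_push [(array([305., 233.]), 0.7)]
handle_top [(array([384., 185.]), 0.93)]
handle_top [(array([261., 192.]), 0.78)]
spindle [(array([381., 234.]), 0.58)]
spindle [(array([272., 245.]), 0.64)]
```

View pics/e.png

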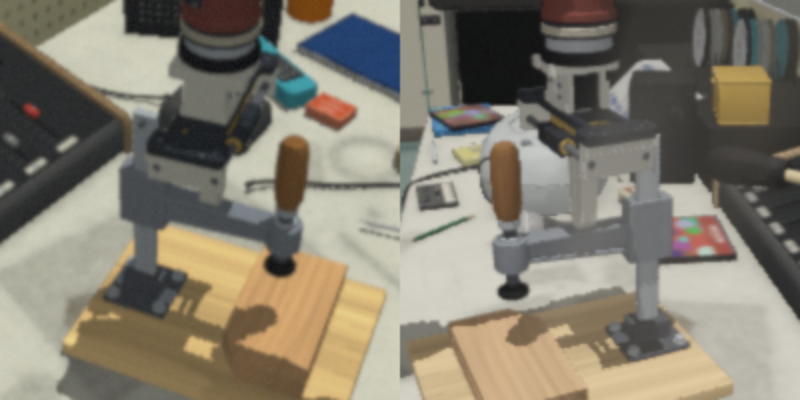

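Run:
```python
from h import *
s=telemetry.sense(); print(s["time"],s["eef_pos"].round(4), s["ft_force"].round(2),s["effort"].round(1))
a=cams.snapshot("scene"); b=cams.snapshot("side")
for X in ([.5435,.1109,.1393],[.5435,.1109,.17],[.5407,.1042,.2975]): print([proj(c,np.array(X)).round(0) for c in (a,b)])
s=telemetry.sense(); print(s["time"],s["eef_pos"].round(4), s["ft_force"].round(2))
e=cv2.imread("pics/e.png")
cv2.imwrite("pics/f.png",cv2.resize(np.hstack([a["img"][160:280,280:400],b["img"][160:280,240:360]]),None,fx=3,fy=3));
```

```text
5.2833 [0.5447 0.1113 0.1417] [0.46 0.36 0.21] [ -0.  -39.3  -2.3 -14.2   0.   -0.1   0. ]
[array([345., 232.]), array([302., 246.])]
[array([345., 221.]), array([301., 233.])]
[array([352., 168.]), array([298., 174.])]
5.3833 [0.5447 0.1113 0.1416] [-0.34  1.06 -0.28]
```

View pics/f.png

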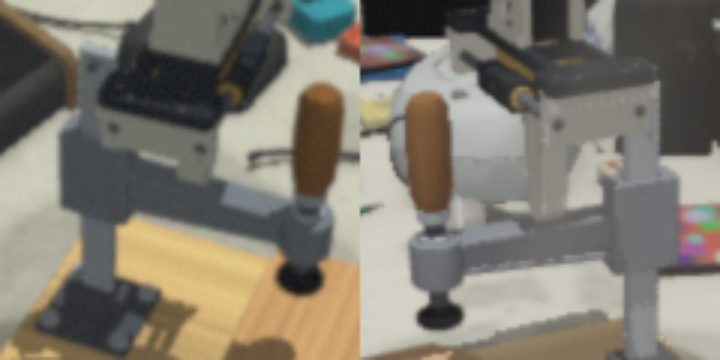

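The visible fingertips sit about 29 mm above the reported TCP: in both views the tip row matches z≈0.17. They are just on the arm top, and the jaw has already slid about 13 mm. Continuing down with that offset in mind.

drive_tool([
  [0,0,0,0.08,0],
  [0,0,0,0.08,0],
  [0,0,0,0.08,0],
  [0,0,0,0.08,0],
  [0,0,0,0.08,0],
])

```text
time: 5.8
eef_pos: [0.5458, 0.1117, 0.1009]
eef_rot: [0.989, 0.147, 0.001, -0.0]
ft_force: [1.8, 1.1, 3.5]
finger_gap: 0.004
grasp_force: 1.9
```

drive_tool([
  [0,0,0,0.04,0],
  [0,0,0,0.04,0],
  [0,0,0,0.04,0],
  [0,0,0,0.03,0],
  [0,0,0,0.02,0],
])

```text
time: 6.22
eef_pos: [0.5445, 0.1113, 0.084]
eef_rot: [0.989, 0.147, -0.0, -0.0]
ft_force: [1.8, 0.9, 3.9]
finger_gap: 0.008
grasp_force: 1.4
```

Run:
```python
from h import *
s=telemetry.sense(); print(s["eef_pos"].round(4), s["ft_force"].round(2))
a=cams.snapshot("scene"); b=cams.snapshot("side")
for n in ("jaw_push","handle_top","spindle"):
  q=[(c,p["pixel"]) for c in (a,b) for p in pinpoint(c,n)[:1]]
  print(n,[np.round(p) for _,p in q], tri(q).round(4) if len(q)==2 else "")
```

```text
[0.5445 0.1113 0.084 ] [1.8  0.92 3.93]
jaw_push [array([346., 244.]), array([306., 258.])] [0.5451 0.1086 0.1091]
handle_top [array([384., 210.]), array([262., 217.])] [0.4695 0.0892 0.2207]
spindle [array([378., 254.]), array([270., 273.])] [0.4749 0.0852 0.0983]
```

drive_tool([
  [0,0,0,0.02,0],
  [0,0,0,0.02,0],
  [0,0,0,0.02,0],
])

```text
time: 6.87
eef_pos: [0.544, 0.111, 0.0783]
eef_rot: [0.989, 0.147, -0.001, 0.0]
ft_force: [-1.4, -0.5, 2.7]
finger_gap: 0.008
grasp_force: 1.4
```

drive_tool([
  [0,0,0,0.02,0],
  [0,0,0,0.02,0],
])

```text
time: 7.03
eef_pos: [0.5444, 0.1111, 0.0755]
eef_rot: [0.989, 0.147, -0.0, 0.0]
ft_force: [-4.5, -1.9, 18.5]
finger_gap: 0.007
grasp_force: 9.4
```

drive_tool([
  [0,0,0,0.01,0],
  [0,0,0,0,0],
])

```text
time: 7.2
eef_pos: [0.5444, 0.1111, 0.0754]
eef_rot: [0.989, 0.147, -0.0, 0.0]
ft_force: [-5.0, -1.8, 14.4]
finger_gap: 0.002
grasp_force: 7.5
```

drive_tool([
  [0,0,0,0.015,0],
  [0,0,0,0,0],
])

```text
time: 7.37
eef_pos: [0.5445, 0.1111, 0.075]
eef_rot: [0.989, 0.147, 0.0, 0.001]
ft_force: [-7.1, -2.3, 21.7]
finger_gap: 0.003
grasp_force: 10.7
```

drive_tool([
  [0,0,0,0.015,0],
  [0,0,0,0,0],
])

```text
time: 7.53
eef_pos: [0.5446, 0.1111, 0.0748]
eef_rot: [0.989, 0.147, 0.001, 0.001]
ft_force: [-8.7, -2.3, 29.1]
finger_gap: 0.008
grasp_force: 14.2
```

Force rises steeply with almost no further sink, so the jaw is bound. Lifting off and looking at it.

drive_tool([
  [0,0,0,-0.05,0],
  [0,0,0,-0.35,0],
  [0,0,0,-0.4,0],
  [0,0,0,-0.4,0],
  [0,0,0,-0.4,0],
])

```text
time: 7.95
eef_pos: [0.5444, 0.1112, 0.2317]
eef_rot: [0.989, 0.147, -0.0, -0.0]
ft_force: [0.5, 0.1, -0.1]
finger_gap: 0.005
grasp_force: 0.0
```

drive_tool([
  [93,-0.39,0,-0.1,0],
  [93,-0.39,0,0,0],
  [93,0,0,0,0],
  [93,0,0,0,0],
])

```text
time: 8.28
eef_pos: [0.4677, 0.0877, 0.2401]
eef_rot: [0.989, 0.147, -0.001, 0.001]
ft_force: [0.2, 0.6, -0.2]
finger_gap: 0.245
grasp_force: 0.0
```

Run:
```python
from h import *
s=telemetry.sense(); print(s["eef_pos"].round(4), s["ft_force"].round(2), s["joint_pos"].round(2),s["finger_gap"])
a=cams.snapshot("scene"); b=cams.snapshot("side")
for n in ("jaw_push","handle_top","spindle","board_upper"):
  q=[(c,p["pixel"]) for c in (a,b) for p in pinpoint(c,n)[:1]]
  print(n,[np.round(p) for _,p in q], tri(q).round(4) if len(q)==2 else "")
print([proj(c,s["eef_pos"]).round(0) for c in (a,b)])
cv2.imwrite("pics/g.png",cv2.resize(np.hstack([a["img"][100:300,270:470],b["img"][110:310,170:370]]),None,fx=2,fy=2));
```

```text
[0.4677 0.0877 0.2401] [ 0.19  0.63 -0.17] [ 0.01  0.3  -0.32  1.82  0.11  1.04 -1.63] 0.24462344100180242
jaw_push [array([343., 245.]), array([307., 261.])] [0.5497 0.1118 0.1022]
handle_top [array([383., 212.]), array([266., 223.])] [0.4744 0.0838 0.2095]
spindle [array([377., 258.]), array([288., 307.])] [0.5018 0.0429 0.0398]
board_upper [array([383., 279.]), array([265., 302.])] [0.4589 0.0826 0.0325]
[array([387., 202.]), array([262., 207.])]
```

View pics/g.png

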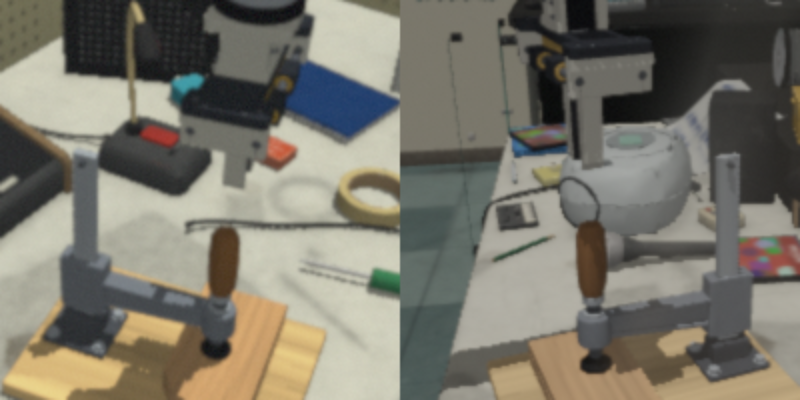

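The pad now bears on the upper board, and the handle top is at about (0.472, 0.087, 0.207). The fingers are above it, again about 28 mm higher than the reported TCP. Winding the wrist back counter-clockwise to gain turning range.

drive_tool([
  [93,0,0,0,-1],
  [93,0,0,0,-1],
  [93,0,0,0,-1],
  [93,0,0,0,-1],
  [93,0,0,0,-1],
])

```text
time: 9.2
eef_pos: [0.4701, 0.0887, 0.2404]
eef_rot: [0.9, 0.435, 0.0, -0.0]
ft_force: [-0.0, 0.0, -0.1]
finger_gap: 0.992
grasp_force: 0.0
```

drive_tool([
  [93,0,0,0,-1],
  [93,0,0,0,-1],
  [93,0,0,0,-1],
  [93,0,0,0,-1],
  [93,0,0,0,-1],
])

```text
time: 9.62
eef_pos: [0.4701, 0.0887, 0.2403]
eef_rot: [0.731, 0.682, 0.0, -0.0]
ft_force: [0.1, -0.4, 0.6]
finger_gap: 0.999
grasp_force: 0.0
```

drive_tool([
  [93,0,0,0,-1],
  [93,0,0,0,-1],
  [93,0,0,0,-1],
  [93,0,0,0,-1],
  [93,0,0,0,-1],
])

```text
time: 10.03
eef_pos: [0.4701, 0.0886, 0.2404]
eef_rot: [0.497, 0.868, 0.0, -0.0]
ft_force: [-0.3, -0.5, 1.2]
finger_gap: 1.0
grasp_force: 0.0
```

drive_tool([
  [93,0,0,0,-1],
  [93,0,0,0,-1],
  [93,0,0,0,-1],
  [93,0,0,0,-1],
  [93,0,0,0,-1],
])

```text
time: 10.45
eef_pos: [0.4702, 0.0886, 0.2404]
eef_rot: [0.219, 0.976, 0.0, 0.0]
ft_force: [0.0, 1.3, -0.2]
finger_gap: 1.002
grasp_force: 0.0
```

```bash
python3 -c "
from h import *
s=telemetry.sense(); print(s['eef_pos'].round(4), s['joint_pos'].round(2),s['finger_gap'],Ro.from_quat(s['eef_rot']).as_matrix().round(3))"
```

```text
[0.4702 0.0886 0.2404] [ 0.4   0.4  -0.89  1.8   0.35  1.1   0.52] 1.0023894280016536 [[-0.904  0.427  0.   ]
 [ 0.427  0.904  0.   ]
 [-0.     0.    -1.   ]]
```

drive_tool([
  [93,0,0,0,-1],
  [93,0,0,0,-1],
  [93,0,0,0,-1],
  [93,0,0,0,-1],
  [93,0,0,0,-1],
])

```text
time: 10.87
eef_pos: [0.4702, 0.0885, 0.2404]
eef_rot: [-0.079, 0.997, 0.0, 0.0]
ft_force: [-0.3, 0.2, 0.1]
finger_gap: 0.999
grasp_force: 0.0
```

drive_tool([
  [93,0,0,0,-1],
  [93,0,0,0,-1],
  [93,0,0,0,-1],
  [93,0,0,0,-1],
  [93,0,0,0,-1],
])

```text
time: 11.28
eef_pos: [0.4702, 0.0884, 0.2404]
eef_rot: [-0.37, 0.929, 0.0, 0.0]
ft_force: [-0.0, 0.3, -0.2]
finger_gap: 0.997
grasp_force: 0.0
```

drive_tool([
  [93,0,0,0,-1],
  [93,0,0,0,-1],
  [93,0,0,0,-1],
  [93,0,0,0,-1],
])

```text
time: 11.62
eef_pos: [0.4702, 0.0884, 0.2402]
eef_rot: [-0.58, 0.814, 0.0, 0.0]
ft_force: [0.3, 0.2, 0.2]
finger_gap: 0.996
grasp_force: 0.0
```

```bash
python3 -c "
from h import *
s=telemetry.sense(); R=Ro.from_quat(s['eef_rot']).as_matrix();print(s['eef_pos'].round(4), s['joint_pos'].round(2),s['finger_gap'],R.round(3),(R.T@(np.array([.472,.087,.138])-s['eef_pos'])).round(4))
w=wrist()
print([(np.round(p['pixel']),p['conf'],ray(w,p['pixel'],.209)) for p in pinpoint(w,'handle_top')[:2]])
cv2.imwrite('pics/h.png',w['img'])"
```

```text
[0.4702 0.0884 0.2402] [ 0.59  0.57 -1.3   1.8   0.58  1.23  1.93] 0.9959383266539054 [[-0.326 -0.945 -0.   ]
 [-0.945  0.326  0.001]
 [-0.     0.001 -1.   ]] [ 0.0008 -0.0022  0.1022]
[(array([311., 222.]), 0.73, array([0.4728, 0.0923, 0.209 ]))]
```

View pics/h.png

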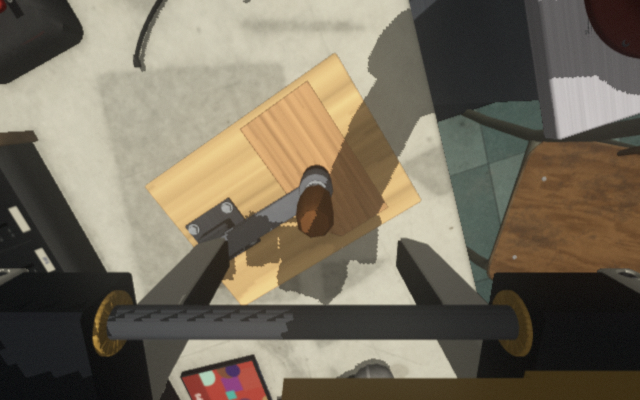

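The wrist view shows the handle top at (315,215), midway between the fingers at (230,245) and (400,240). Descending and gripping.

drive_tool([
  [93,-0.02,-0.02,0.2,0],
  [93,0,0,0.3,0],
  [93,0,0,0.3,0],
  [93,0,0,0.2,0],
  [93,0,0,0,0],
])

```text
time: 12.13
eef_pos: [0.4701, 0.088, 0.1368]
eef_rot: [-0.577, 0.817, 0.001, -0.004]
ft_force: [0.2, -0.2, -0.2]
finger_gap: 0.999
grasp_force: 0.0
```

drive_tool([
  [20,0,0,0,0],
  [20,0,0,0,0],
  [20,0,0,0,0],
  [20,0,0,0,0],
  [20,0,0,0,0],
], squeeze=50)

```text
time: 12.55
eef_pos: [0.4731, 0.0901, 0.1414]
eef_rot: [-0.578, 0.816, -0.0, 0.001]
ft_force: [0.7, 0.3, -0.2]
finger_gap: 0.69
grasp_force: 0.0
```

drive_tool([
  [20,0,0,0,0],
  [20,0,0,0,0],
  [20,0,0,0,0],
])

```text
time: 12.8
eef_pos: [0.4726, 0.0898, 0.1406]
eef_rot: [-0.578, 0.816, -0.0, 0.0]
ft_force: [0.8, 0.2, 0.7]
finger_gap: 0.476
grasp_force: 0.0
```

drive_tool([
  [20,0,0,0,0],
  [20,0,0,0,0],
  [20,0,0,0,0],
  [20,0,0,0,0],
])

```text
time: 13.13
eef_pos: [0.469, 0.091, 0.1404]
eef_rot: [-0.579, 0.815, 0.002, -0.002]
ft_force: [-6.4, 1.3, 4.1]
finger_gap: 0.318
grasp_force: 50.0
```

Run:
```python
from h import *
s=telemetry.sense(); print(s["eef_pos"].round(4), s["ft_force"].round(2), s["wrist_torque"].round(2),s["finger_gap"],s["grasp_force"])
a=cams.snapshot("scene"); b=cams.snapshot("side")
cv2.imwrite("pics/i.png",cv2.resize(np.hstack([a["img"][100:300,270:470],b["img"][110:310,170:370]]),None,fx=2,fy=2));
```

```text
[0.469  0.091  0.1404] [-6.41  1.33  4.15] [ 0.48  1.66 -0.01] 0.3175991093445593 49.97267782688141
```

View pics/i.png

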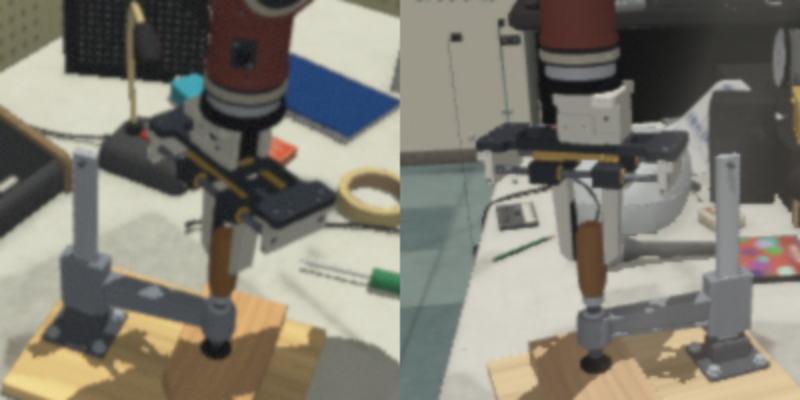

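The handle is gripped (opening 29.5 mm), with the fingers covering its upper half and the pad on the board. Taking out the 4 mm sideways preload, then turning clockwise.

drive_tool([
  [20,0,0.038,0,0],
  [20,0,0,0,0.5],
  [20,0,0,0.001,1],
  [20,0,0,0.001,1],
  [20,0,0,0.001,1],
])

```text
time: 13.65
eef_pos: [0.4681, 0.0916, 0.1404]
eef_rot: [-0.393, 0.919, 0.0, -0.0]
ft_force: [-3.0, -0.2, 3.8]
finger_gap: 0.316
grasp_force: 49.9
```

drive_tool([
  [20,0,0,0.001,1],
  [20,0,0,0.001,1],
  [20,0,0,0.001,1],
  [20,0,0,0.001,1],
  [20,0,0,0.001,1],
])

```text
time: 14.07
eef_pos: [0.4676, 0.0923, 0.1403]
eef_rot: [-0.105, 0.994, 0.0, -0.0]
ft_force: [-4.6, 2.3, 6.0]
finger_gap: 0.315
grasp_force: 49.9
```

Run:
```python
from h import *
s=telemetry.sense(); print(s["eef_pos"].round(4), s["ft_force"].round(2), s["wrist_torque"].round(2),s["finger_gap"],s["grasp_force"],s["joint_pos"].round(2))
```

```text
[0.4676 0.0923 0.1403] [-4.61  2.28  6.01] [0.02 0.97 0.24] 0.3150405313007569 49.94144260883331 [ 0.36  0.55 -0.9   1.95  0.54  0.9   0.96]
```

drive_tool([
  [20,0,0,0.002,1],
  [20,0,0,0.002,1],
  [20,0,0,0.001,1],
  [20,0,0,0.001,1],
  [20,0,0,0.001,1],
])

```text
time: 14.48
eef_pos: [0.4677, 0.0935, 0.1401]
eef_rot: [0.193, 0.981, 0.001, -0.0]
ft_force: [-2.7, 4.4, 9.6]
finger_gap: 0.315
grasp_force: 50.0
```

drive_tool([
  [20,0,0,0.001,1],
  [20,0,0,0.001,1],
  [20,0,0,0.001,1],
  [20,0,0,0.001,1],
  [20,0,0,0.001,1],
])

```text
time: 14.9
eef_pos: [0.4682, 0.0945, 0.14]
eef_rot: [0.474, 0.881, 0.001, -0.0]
ft_force: [-1.3, 5.2, 10.7]
finger_gap: 0.317
grasp_force: 50.2
```

Run:
```python
from h import *
s=telemetry.sense(); print(s["eef_pos"].round(4), s["ft_force"].round(2), s["wrist_torque"].round(2),s["finger_gap"],s["grasp_force"],s["joint_pos"].round(2))
```

```text
[0.4682 0.0945 0.14  ] [-1.31  5.23 10.69] [0.36 1.51 0.22] 0.3168641380547728 50.16844689846039 [ 0.15  0.46 -0.56  1.96  0.33  0.81 -0.01]
```

The pad already bears, so the handle no longer descends and the arm tilts up instead. I'm dropping the downward feed and turning on.

drive_tool([
  [20,0,0,-0.002,1],
  [20,0,0,-0.002,1],
  [20,0,0,-0.001,1],
  [20,0,0,0,1],
  [20,0,0,0,1],
])

```text
time: 15.32
eef_pos: [0.4696, 0.0955, 0.14]
eef_rot: [0.713, 0.701, 0.003, -0.001]
ft_force: [2.1, 7.2, 3.2]
finger_gap: 0.315
grasp_force: 50.1
```

drive_tool([
  [20,0,0,0,1],
  [20,0,0,0,1],
  [20,0,0,0,1],
  [20,0,0,0,1],
  [20,0,0,0,1],
])

```text
time: 15.73
eef_pos: [0.4715, 0.0954, 0.14]
eef_rot: [0.888, 0.459, 0.004, -0.001]
ft_force: [5.0, 5.3, 0.9]
finger_gap: 0.317
grasp_force: 50.0
```

Run:
```python
from h import *
s=telemetry.sense(); print(s["eef_pos"].round(4), s["ft_force"].round(2), s["wrist_torque"].round(2),s["finger_gap"],s["grasp_force"],s["joint_pos"].round(2))
```

```text
[0.4715 0.0954 0.14  ] [5.05 5.26 0.93] [ 1.08 -0.02  0.2 ] 0.3167686435653944 49.97318387031555 [-0.08  0.42 -0.23  1.96  0.13  0.77 -1.  ]
```

drive_tool([
  [20,0,0,0,1],
  [20,0,0,0,1],
  [20,0,0,0,1],
  [20,0,0,0,1],
  [20,0,0,0,1],
])

```text
time: 16.15
eef_pos: [0.4725, 0.0941, 0.14]
eef_rot: [0.984, 0.176, 0.004, -0.001]
ft_force: [5.2, 3.4, -1.4]
finger_gap: 0.31
grasp_force: 50.0
```

drive_tool([
  [20,0,0,0,1],
  [20,0,0,0,1],
  [20,0,0,0,1],
  [20,0,0,0,1],
  [20,0,0,0,1],
])

```text
time: 16.57
eef_pos: [0.4725, 0.0922, 0.1399]
eef_rot: [0.992, -0.123, 0.004, -0.001]
ft_force: [5.4, 1.6, 0.4]
finger_gap: 0.316
grasp_force: 50.0
```

Run:
```python
from h import *
s=telemetry.sense(); print(s["eef_pos"].round(4), s["ft_force"].round(2), s["wrist_torque"].round(2),s["finger_gap"],s["grasp_force"],s["joint_pos"].round(2))
a=cams.snapshot("scene"); b=cams.snapshot("side")
cv2.imwrite("pics/j.png",cv2.resize(np.hstack([a["img"][100:300,270:470],b["img"][110:310,170:370]]),None,fx=2,fy=2));
```

```text
[0.4725 0.0922 0.1399] [5.43 1.55 0.37] [-0.39 -0.46  0.25] 0.31606483661968715 50.036324858665466 [-0.32  0.41  0.11  1.97 -0.06  0.76 -1.99]
```

drive_tool([
  [20,0,0,0,1],
  [20,0,0,0,1],
  [20,0,0,0,1],
  [20,0,0,0,1],
  [20,0,0,0,1],
])

```text
time: 17.08
eef_pos: [0.4714, 0.0909, 0.1398]
eef_rot: [0.912, -0.411, 0.003, -0.0]
ft_force: [3.7, 1.5, 3.2]
finger_gap: 0.316
grasp_force: 50.2
```

drive_tool([
  [60,0,0,0,0],
  [60,0,0,0,0],
  [60,0,0,0,0],
  [60,0,0,0,0],
  [60,0,0,0,0],
])

```text
time: 17.5
eef_pos: [0.4684, 0.0909, 0.1387]
eef_rot: [0.912, -0.41, -0.0, 0.0]
ft_force: [-0.1, -0.0, 0.6]
finger_gap: 0.614
grasp_force: 0.0
```

Run:
```python
from h import *
s=telemetry.sense(); print(s["eef_pos"].round(4), s["ft_force"].round(2), s["wrist_torque"].round(2),s["finger_gap"],s["grasp_force"],s["joint_pos"].round(2))
a=cams.snapshot("scene"); b=cams.snapshot("side")
i=cv2.resize(cv2.imread("pics/i.png"),None,fx=.5,fy=.5,interpolation=cv2.INTER_AREA)
j=np.hstack([a["img"][100:300,270:470],b["img"][110:310,170:370]])
f=lambda m:np.hstack([m[95:185,25:135],m[95:185,280:390]])
cv2.imwrite("pics/k.png",cv2.resize(np.vstack([f(i),f(j)]),None,fx=3.3,fy=3.3,interpolation=cv2.INTER_CUBIC))
for n in ("handle_top","spindle","jaw_push","board_upper"):
  q=[(c,p["pixel"]) for c in (a,b) for p in pinpoint(c,n)[:1]]
  print(n,[np.round(p) for _,p in q], tri(q).round(4) if len(q)==2 else "")
```

```text
[0.4684 0.0909 0.1387] [-0.11 -0.01  0.61] [0.16 0.   0.01] 0.6144037330728908 0.0 [-0.43  0.42  0.28  1.98 -0.16  0.76 -2.48]
handle_top [array([381., 213.]), array([267., 224.])] [0.4768 0.0858 0.2075]
spindle [array([379., 256.]), array([269., 274.])] [0.4726 0.0843 0.0949]
jaw_push [array([382., 254.]), array([305., 259.])] [0.5011 0.0782 0.1073]
board_upper [array([380., 279.]), array([267., 300.])] [0.4641 0.0851 0.0327]
```

View pics/k.png

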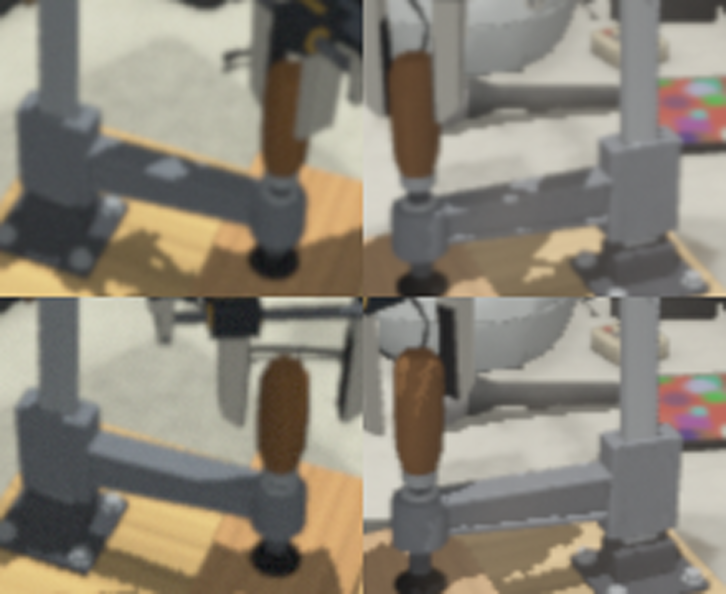

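Top row is before turning and bottom row after, with the fingers open. In the side view the collar stays at row 135 while the hub has risen about 5 px and the gap under the handle has narrowed. So the handle did turn and the arm tilted on a bound collar. I'll rewind with open fingers and add about 0.35 turn, in case part of the first turn only took up play.

drive_tool([
  [60,0,-0.024,0,0],
  [60,0,0,0,-1],
  [60,0,0,0,-1],
  [60,0,0,0,-1],
  [60,0,0,0,-1],
])

```text
time: 18.42
eef_pos: [0.4709, 0.0929, 0.1389]
eef_rot: [0.984, -0.179, 0.0, -0.0]
ft_force: [0.6, 0.2, 0.5]
finger_gap: 0.642
grasp_force: 0.0
```

drive_tool([
  [60,0,0,0,-1],
  [60,0,0,0,-1],
  [60,0,0,0,-1],
  [60,0,0,0,-1],
  [60,0,0,0,-1],
])

```text
time: 18.83
eef_pos: [0.4709, 0.0928, 0.1389]
eef_rot: [0.993, 0.12, 0.0, -0.0]
ft_force: [-0.8, -0.9, 0.2]
finger_gap: 0.643
grasp_force: 0.0
```

drive_tool([
  [60,0,0,0,-1],
  [60,0,0,0,-1],
  [60,0,0,0,-1],
  [60,0,0,0,-1],
  [60,0,0,0,-1],
])

```text
time: 19.25
eef_pos: [0.4709, 0.0927, 0.1389]
eef_rot: [0.913, 0.408, 0.0, -0.0]
ft_force: [0.1, -1.2, -0.0]
finger_gap: 0.644
grasp_force: 0.0
```

drive_tool([
  [60,0,0,0,-1],
  [60,0,0,0,-1],
  [60,0,0,0,-1],
  [60,0,0,0,-1],
  [60,0,0,0,-1],
])

```text
time: 19.67
eef_pos: [0.4709, 0.0927, 0.1389]
eef_rot: [0.752, 0.66, 0.0, 0.0]
ft_force: [0.6, 0.2, 0.5]
finger_gap: 0.644
grasp_force: 0.0
```

drive_tool([
  [20,0,0,0,0],
  [20,0,0,0,0],
  [20,0,0,0,0],
  [20,0,0,0,0],
  [20,0,0,0,0],
])

```text
time: 20.08
eef_pos: [0.4707, 0.0928, 0.1389]
eef_rot: [0.754, 0.657, 0.0, 0.0]
ft_force: [0.3, -0.7, -0.0]
finger_gap: 0.336
grasp_force: 0.6
```

drive_tool([
  [20,0,0,0,0],
  [20,0,0,0,0],
])

```text
time: 20.25
eef_pos: [0.4705, 0.0928, 0.1389]
eef_rot: [0.754, 0.657, -0.0, -0.0]
ft_force: [0.7, 0.1, 1.0]
finger_gap: 0.319
grasp_force: 49.9
```

drive_tool([
  [20,0,0,0,1],
  [20,0,0,0,1],
  [20,0,0,0,1],
  [20,0,0,0,1],
  [20,0,0,0,1],
])

```text
time: 20.67
eef_pos: [0.4702, 0.0928, 0.1389]
eef_rot: [0.915, 0.404, -0.0, 0.0]
ft_force: [0.1, -0.6, 1.1]
finger_gap: 0.319
grasp_force: 49.7
```

drive_tool([
  [20,0,0,0,1],
  [20,0,0,0,1],
  [20,0,0,0,1],
  [20,0,0,0,1],
  [20,0,0,0,1],
])

```text
time: 21.08
eef_pos: [0.4697, 0.0929, 0.1387]
eef_rot: [0.993, 0.116, -0.001, 0.0]
ft_force: [0.0, 1.8, -0.4]
finger_gap: 0.315
grasp_force: 49.9
```

Run:
```python
from h import *
s=telemetry.sense(); print(s["eef_pos"].round(4), s["ft_force"].round(2), s["wrist_torque"].round(2),s["finger_gap"],s["grasp_force"],s["joint_pos"].round(2))
```

```text
[0.4697 0.0929 0.1387] [ 0.02  1.78 -0.4 ] [-0.36  0.51  0.26] 0.3151232996782889 49.934497475624084 [-0.22  0.42 -0.02  1.96  0.02  0.76 -1.6 ]
```

drive_tool([
  [20,0,0,0,1],
  [20,0,0,0,1],
  [20,0,0,0,1],
  [20,0,0,0,1],
  [20,0,0,0,1],
])

```text
time: 21.5
eef_pos: [0.4696, 0.093, 0.1387]
eef_rot: [0.983, -0.183, -0.001, 0.001]
ft_force: [0.2, 0.7, 1.0]
finger_gap: 0.317
grasp_force: 50.1
```

drive_tool([
  [20,0,0,0,1],
  [20,0,0,0,1],
  [20,0,0,0,1],
  [20,0,0,0,0],
  [93,0,0,0,0],
])

```text
time: 21.92
eef_pos: [0.4708, 0.0939, 0.1387]
eef_rot: [0.936, -0.353, 0.0, -0.001]
ft_force: [1.1, -1.1, 0.7]
finger_gap: 0.349
grasp_force: 0.0
```

drive_tool([
  [93,0,0,0,0],
  [93,0,0,0,0],
  [93,0,0,0,0],
  [93,0,0,0,0],
  [93,0,0,0,0],
])

```text
time: 22.33
eef_pos: [0.4708, 0.0923, 0.139]
eef_rot: [0.935, -0.355, 0.0, -0.0]
ft_force: [0.6, -0.8, 0.2]
finger_gap: 0.694
grasp_force: 0.0
```

drive_tool([
  [93,0,0,-0.2,0],
  [93,0,0,-0.35,0],
  [93,0,0,-0.35,0],
  [93,0,0,-0.35,0],
  [93,0,0,0,0],
])

```text
time: 22.75
eef_pos: [0.4753, 0.093, 0.2706]
eef_rot: [0.935, -0.355, 0.006, -0.004]
ft_force: [0.9, -0.3, 0.2]
finger_gap: 0.995
grasp_force: 0.0
```

Run:
```python
from h import *
s=telemetry.sense(); print(s["eef_pos"].round(4), s["ft_force"].round(2))
a=cams.snapshot("scene"); b=cams.snapshot("side")
for n in ("handle_top","spindle","jaw_push","board_upper","board_lower"):
  q=[(c,p["pixel"]) for c in (a,b) for p in pinpoint(c,n)[:1]]
  print(n,[np.round(p) for _,p in q], tri(q).round(4) if len(q)==2 else "")
```

```text
[0.4753 0.093  0.2706] [ 0.92 -0.3   0.21]
handle_top [array([381., 213.]), array([266., 220.])] [0.4752 0.0911 0.2129]
spindle [array([379., 257.]), array([271., 270.])] [0.4724 0.091  0.0984]
jaw_push [array([343., 245.]), array([307., 259.])] [0.5488 0.1125 0.1054]
board_upper [array([382., 277.]), array([265., 302.])] [0.4616 0.081  0.0338]
board_lower []
```

The gripper is clear and the boards and clamp stand where they were. Handing in.

```bash
python3 -c "
from h import *
print(robot.close_job())"
```

```text
the job is handed in; nothing more can be done
None
```

The job is handed in: I slid the jaw down until the pad bore on the upper board and the jaw bound, then gave the handle about 1.2 turns clockwise and let go. The boards did not visibly move, but I could not measure the clamping force directly and no verdict came back.

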